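# Swing the desk magnifier over the pawn and clamp it

## Task

Push the desk magnifier's arm round with a fingertip until its lens is centred above the maple pawn, then push the red-pinned clamp lever on top of the post clockwise, as seen from above, fully home against its green stop. Leave the pawn, the black column and the green shrub standing on the tray where they are, and finish clear of everything with the lens still above the pawn.

Things in the scene. Friction and masses are not known exactly. Their poses are not given: they have to be found in the camera images.
- magnifier: Desk magnifier, fixed to the platform: round grey foot 116 mm across and 24 mm high, upright steel post 20 mm across. Origin: on the post's axis at platform level. z is up; the post's axis is the vertical axis on which both the lens arm and the clamp lever turn. Its own -x axis points roughly at the robot (zero of the lens arm).
- lens_arm (a joint): Turn of the lens arm about the post, rad: 0 along the magnifier's -x axis; grows counter-clockwise seen from above (towards the robot's right). Range -0.9 to 1.35. Starts swung out to the robot's right (0.75 to 1.25): push it clockwise, to the robot's left. About 1 N at the peg; stays where it is left. Aluminium bar 14 mm wide, 190 mm long, 160 to 172 mm above the platform.
- lens_center (a point): Centre of the round clear lens (100 mm glass in a black rim of 111 mm outer diameter, 11 mm thick), 240 mm from the post's axis, 166 mm above the platform.
- finger_peg (a point): Orange upright finger peg on the lens arm, 12 mm in diameter, 170 mm from the post's axis, rising from the bar's top (172 mm) to 214 mm above the platform; this point is on its axis, 195 mm up. A place to push with a finger.
- clamp_lever (a joint): Turn of the clamp lever about the post, rad: 0 is loose, 1.1 is fully home at the stop; grows clockwise seen from above. At value q it points 0.4 + q rad round from the magnifier's -x axis towards its +y axis, so it is pushed away to the left. Starts at 0 to 0.3, stays where it is left, about 1.5 N at its pin.
- lever_pin (a point): Red upright pin at the end of the clamp lever, 14 mm in diameter, 65 mm from the post's axis, top 276 mm above the platform; this point is on its axis, 258 mm up. The lever is a steel rod 10 mm thick, 229 to 239 mm up, above the lens arm; the post's head reaches 242 mm. The green stop is 10 mm wide, centred 41 mm from the axis, up to 240 mm high.
- pawn_center (a point): Loose turned maple pawn, pale wood, 62 mm tall, foot 34 mm across, 30 g; this point is on its axis half-way up. It stands in one of three places on the clear tray, all about 240 mm from the post's axis (within 10 mm or so), so the lens passes about 95 mm over its head.
- column_center (a point): Loose ruined column of black resin, 74 mm tall on a 40 mm square plinth; this point is on its axis 35 mm up. In another of the three places.
- shrub_center (a point): Loose cluster of green plastic shrubs, 46 mm tall on a 44 mm round foot; this point is on its axis 22 mm up. In another of the three places.
- tray: Clear acrylic tray, fixed, 150 mm (its x) by 310 mm (its y), rim 16 mm high, floor 4 mm thick; origin under its centre, on the platform.
Not all that is in view belongs to the job. There is more than one size of the part that bears column_center; the job needs the largest. Several things look just like the part that bears shrub_center: the one meant starts farthest to the robot's right.

How it is judged:
By the outcome, as a careful person would: the job done as asked, in the order asked, and still so for the second after the job is handed in, with the robot touching nothing.
It also fails if it takes over 53 s, if anything falls off the work surface, if the arm or the gripper's body presses on something with over 40 N, if the wrist force passes 120 N, or if a joint passes its speed limit or range.

## Robot

A 6-joint arm with a two-finger parallel gripper is mounted at the origin on the work surface. World frame = base frame: x ahead of the robot, y to its left, z up, the work surface at z = 0. Lengths are in mm, angles in rad, forces in N, time in s.
With the tool pointing down it reaches from about 275 to 1000 mm from the base axis. Payload 8.4 kg.
Tool frame: the origin (TCP) lies on the centre line of the jaws, within the pads' length; the fingertips stand 19 mm ahead of it and the grasp point (between the pads) is the TCP; z points along the fingers, y is the line along which they close (so a half turn about z gives the same grasp; the last joint's range is limited). The gripper opens to 85 mm and grips with 20 to 120 N. Pads are 22 mm wide; open, the fingers measure 114 mm over their backs; the gripper's body (76 mm by 85 mm) begins 54 mm behind the grasp point. The pads swing forward as they close: fully open they stand 13 mm farther back than shut.
Start: joints at [-1.35, 0.353, 1.633, -0, 1.155, -0.002], TCP at [138.099, -609.555, 250.281] pointing down, gripper open.
Joint ranges: [-2.63, 2.63], [-0.92, 2.1], [0.06, 2.66], [-1.3, 4.44], [0, 2.69], [-3.02, 3.02]. Speed limits (rad/s): [2.22, 2.22, 2.79, 3.14, 3.14, 3.14].

## Interface

Orientations are given as a unit quaternion [x, y, z, w].
In Python, from rig import ctrl gives the robot as it stands.
- The arm moves only by the shell command python3 -m handwheel 'ROWS' [OPENING] [FORCE]. ROWS is JSON, a list of rows, each a list of 2 entries, a list of its own where there are three numbers: the shift along the tool's x, y, z as a fraction of full scale, then the turn about the tool's z as a fraction of full scale. In form: [[[tx, ty, tz], turn], ...]. A call has 1 to 12 rows; each row shifts and turns the commanded pose from where the row before left it, along the tool's axes as they then stand; what a row does not reach is not made up. Full scale, the value 1, is 2 cm for a shift and 45 degrees for a turn. A row lasts 1/10 s, in which the tool goes at most 50 mm and 8.59 degrees, less where a joint would pass 70% of its speed; a pose out of reach is approached as far as the arm can. A call with a number of a shift or a turn outside -1 to 1 is refused whole. A call with a gripper value outside its range is refused whole. OPENING is the closure, from 0 (fully open) to 1 (shut), set as the call begins (- or left out, the last holds). The fingers move at their own pace and stop on an object; FORCE is the grip in N (left out, the last holds). Time passes only in rows, so rows that do not move let the fingers close. It gives the time, the measured TCP pose, the force, the opening and the grip force at its end, in the units of the state.
- ctrl.state(): the state, without advancing time (a new reading comes with each control period).
- ctrl.snapshot(name): name is "scene" or "top" or "wrist"; returns a dict with "img" (400x640x3 uint8, blue, green, red), "depth" (400x640 float32, mm along the optical axis (not along the pixel's ray), 0 where there is no reading), "fx", "fy", "cx", "cy" (pixels), "k1" (the pictures are not rectified: a ray, as slopes to the right and down, at radius r is drawn at 1 + k1 r^2 times it, then the intrinsics apply), "R" (3x3) and "t" (3): a world point X has camera coordinates R X + t; the wrist camera has in their place "mount" (4x4, takes a point from camera to tool coordinates, whose origin is the TCP and whose axes are the flange's). Camera axes: x right, y down, z forward; pixel columns grow to the right and rows downward; lengths in mm; the calibration is good to about 2 mm. A picture is of the moment at which its call begins: read the wrist's pose just before it.
- ctrl.close_job(): hands the job in; it is judged then, once.
The state is a dict: "clock": time; "joint_positions": joint angles; "qvel": joint speeds; "effort": joint torques, N m; "ee_pos": TCP position; "ee_rot": TCP orientation; "force": force on the tool from outside, world axes, zero at the start; "moment": the same for the moment, N m; "grip_width": opening from 0.0 (shut) to 1.0 (fully open); "grip_force": force on a finger pad.
Only numpy, scipy, OpenCV 4.12 (cv2) and the standard library are available. Lean on these libraries where they do the work, as an engineer would, in place of code of your own. Each camera call takes 0.05 s, during which the arm holds its last target. There are 200 camera calls.

## Working session

There is one attempt and no reset: what is moved stays moved. The work goes in short steps, Python scripts to look and compute and a shell command to move; the robot and the scene stay as the last step left them, time stands still between calls to the robot, and variables do not carry over. Pictures are saved under pics/ and viewed, at most 10 in all, crops included, and the job is handed in when it is done.

```bash
ls; mkdir -p pics; cat > h.py <<'E'
import numpy as np, cv2
from rig import ctrl
def snap(n):
    s=ctrl.state(); c=ctrl.snapshot(n)
    if 'mount' in c:
        from scipy.spatial.transform import Rotation as Ro
        T=np.eye(4);T[:3,:3]=Ro.from_quat(s['ee_rot']).as_matrix();T[:3,3]=s['ee_pos']
        M=np.linalg.inv(T@np.array(c['mount']));c['R']=M[:3,:3];c['t']=M[:3,3]
    c['R']=np.array(c['R']);c['t']=np.array(c['t']);return c
def K(c): return np.array([[c['fx'],0,c['cx']],[0,c['fy'],c['cy']],[0,0,1.]]),np.array([c['k1'],0,0,0,0.])
def ray(c,u,v):
    k,d=K(c);p=cv2.undistortPoints(np.array([[[u,v]]],float),k,d)[0,0]
    return -c['R'].T@c['t'], c['R'].T@np.array([p[0],p[1],1])
def onz(c,u,v,z):
    o,d=ray(c,u,v);return o+d*(z-o[2])/d[2]
def proj(c,X):
    k,d=K(c);return cv2.projectPoints(np.array(X,float).reshape(-1,1,3),cv2.Rodrigues(c['R'])[0],c['t'],k,d)[0][:,0]
def dep(c,u,v):
    o,d=ray(c,u,v);z=float(c['depth'][int(round(v)),int(round(u))]);return o+d*z
E
python3 - <<'E'
from h import *
import pickle
for n in ('scene','top'):
    c=snap(n);cv2.imwrite(f'pics/{n}0.png',c['img']);pickle.dump(c,open(n+'.pkl','wb'));print(n,-c['R'].T@c['t'],c['fx'],c['k1'])
s=ctrl.state();print(s['clock'],s['ee_pos'],s['ee_rot'])
E
```

```text
pics
scene [ 939.73607124 -423.76074372 1011.50863959] 511.5216895127473 -0.07210119114512856
top [416.14885104  68.83466435 979.47194121] 390.0333736668769 -0.06564024663174638
0.1 [ 138.00953793 -609.16544513  249.64307006] [ 9.93800990e-01  1.11171975e-01 -7.59532962e-05 -6.14599899e-04]
```

View pics/scene0.png

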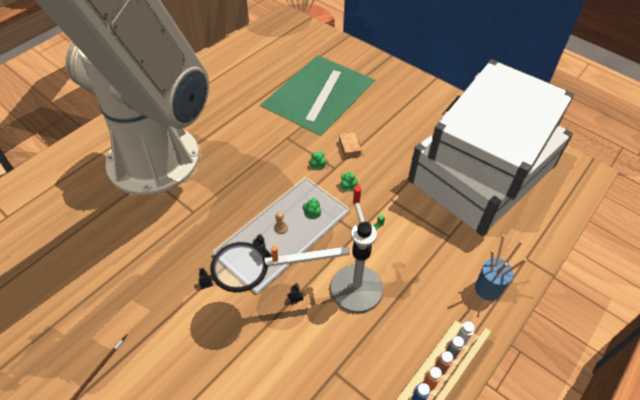

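View pics/top0.png

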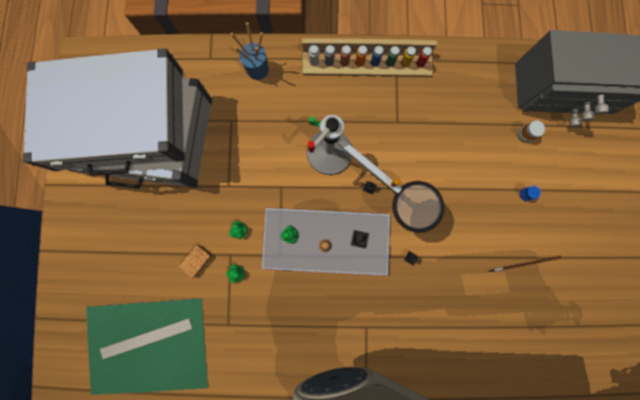

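Top view: the pawn is at (325,245). Things that could be taken for it are the orange peg (397,182) and the cork block (195,260). The tray column is at (360,239), with smaller ones at (370,188) and (411,258). The tray shrub is at (289,234), with look-alikes at (238,230) and (235,273). Head (332,125), red pin (310,146), lens (418,206). I choose the pawn, column and shrub on the tray, and check them in a crop while measuring.

```bash
python3 - <<'E'
from h import *
import pickle
T=pickle.load(open('top.pkl','rb'));S=pickle.load(open('scene.pkl','rb'))
def blobs(c,lo,hi,box):
    x0,y0,x1,y1=box;h=cv2.cvtColor(c['img'],cv2.COLOR_BGR2HSV)
    m=cv2.inRange(h,np.array(lo),np.array(hi));mm=np.zeros_like(m);mm[y0:y1,x0:x1]=m[y0:y1,x0:x1]
    n,l,st,ce=cv2.connectedComponentsWithStats(mm)
    return [(st[i][:5].tolist(),ce[i].round(1).tolist()) for i in range(1,n) if st[i][4]>8]
for nm,c,b in(('T',T,dict(pin=(300,135,322,158),peg=(385,172,408,195),stop=(303,112,325,130),pawn=(315,235,335,255),head=(320,112,345,135))),
  ('S',S,dict(pin=(348,180,366,206),peg=(266,242,282,266),stop=(370,210,390,230),pawn=(272,208,290,235),head=(350,218,380,262)))):
    for k,bb in b.items():
        lo,hi={'pin':((0,170,60),(6,255,255)),'peg':((5,170,120),(16,255,255)),'stop':((45,100,40),(80,255,255)),'pawn':((5,80,60),(25,255,255)),'head':((0,0,0),(180,255,45))}[k]
        print(nm,k,blobs(c,lo,hi,bb))
# lens rim ellipse in both, foot
for nm,c,bb in(('T',T,(388,176,448,236)),('S',S,(205,235,275,297))):
    x0,y0,x1,y1=bb;g=c['img'].max(2)[y0:y1,x0:x1];m=(g<60).astype(np.uint8)
    cs=max(cv2.findContours(m,0,1)[0],key=len);e=cv2.fitEllipse(cv2.convexHull(cs));p=(e[0][0]+x0,e[0][1]+y0)
    print(nm,'lens',p,e[1],onz(c,*p,166).round(1))
a=cv2.resize(T['img'][105:265,260:450],None,fx=4,fy=3.6,interpolation=2)[:, :760]
cv2.imwrite('pics/crop1.png',cv2.resize(T['img'][105:265,255:455],None,fx=3.7,fy=3.7,interpolation=2))
b=S['img'][160:320,195:405];cv2.imwrite('pics/crop2.png',cv2.resize(b,None,fx=3.7,fy=3.7,interpolation=2))
E
```

```text
T pin [([308, 141, 6, 10, 47], [310.6, 145.2])]
T peg [([394, 178, 7, 6, 17], [397.6, 180.0])]
T stop [([309, 117, 11, 9, 58], [313.6, 121.3])]
T pawn [([319, 239, 12, 13, 121], [324.4, 245.1])]
T head [([327, 119, 11, 12, 98], [332.4, 124.3])]
S pin [([354, 186, 7, 17, 96], [356.6, 193.2])]
S peg [([272, 247, 5, 14, 48], [274.1, 253.4])]
S stop [([374, 215, 11, 14, 76], [379.3, 221.2])]
S pawn [([274, 212, 13, 22, 185], [280.1, 223.6])]
S head [([358, 223, 12, 14, 99], [362.9, 230.1]), ([353, 244, 17, 16, 176], [360.6, 252.5])]
T lens (418.0177974700928, 206.5745449066162) (49.24228286743164, 51.587345123291016) [ 502.7 -137.2  166. ]
S lens (239.21676635742188, 265.56126403808594) (47.35371398925781, 75.32001495361328) [ 500.9 -136.9  166. ]
```

View pics/crop1.png

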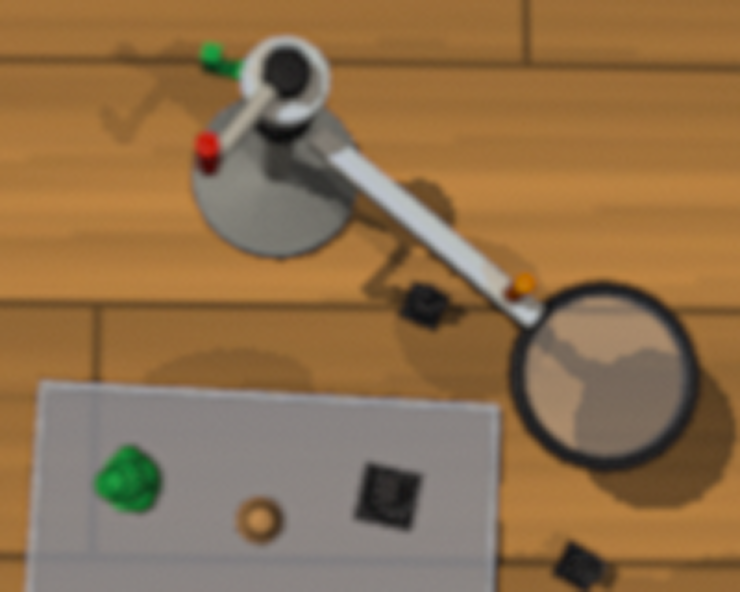

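View pics/crop2.png

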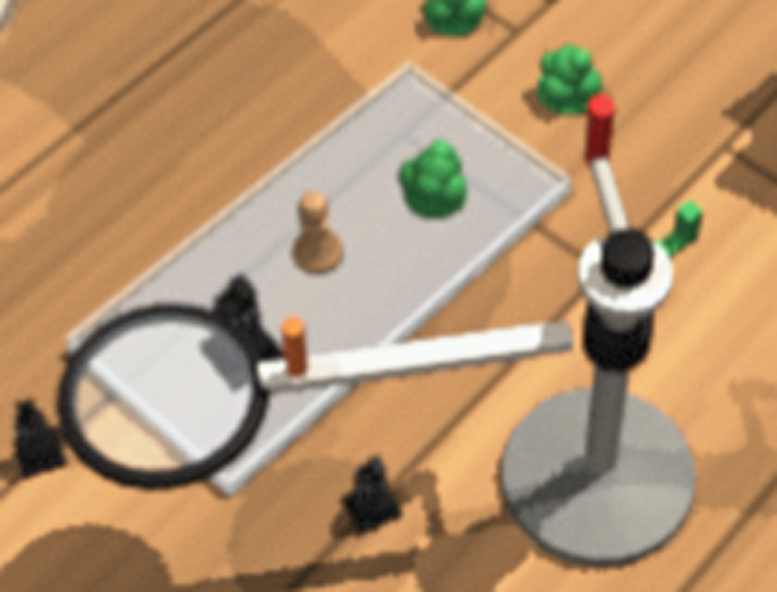

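The crops confirm it: the pawn (crop1 260,520) stands between the tall tray column (390,495) and the tray shrub (130,480). The arm is swung right, and the red pin (207,150) lies short of the green stop (212,55). Next is the geometry.

```bash
python3 - <<'E'
from h import *
import pickle
T=pickle.load(open('top.pkl','rb'));S=pickle.load(open('scene.pkl','rb'))
def tri(a,b):
    o1,d1=ray(T,*a);o2,d2=ray(S,*b);A=np.c_[d1,-d2];s=np.linalg.lstsq(A,o2-o1,rcond=None)[0]
    p,q=o1+s[0]*d1,o2+s[1]*d2;return ((p+q)/2).round(1),round(float(np.linalg.norm(p-q)),1)
head=tri((332.6,124),(363,229.5));print('head',head)
print('pin',tri((310.6,145.2),(356.6,193.2)), onz(T,310.6,145.2,258),onz(S,356.6,193.2,258))
print('peg',tri((397.3,181),(274.1,254)), onz(S,274.1,254,195))
print('stop',tri((313.6,121.3),(379.3,221.2)))
print('pawn', tri((325,245.5),(280.1,223.6)),onz(T,324.4,245.1,35),onz(S,280.1,223.6,32))
# foot: fit circle at z=24 using grey lower contour in scene & top
for c,px in ((S,(360,290)),(T,(320,160))):
    h=cv2.cvtColor(c['img'],cv2.COLOR_BGR2HSV)
    m=cv2.inRange(h,np.array((0,0,60)),np.array((180,45,190)));mm=np.zeros_like(m);
    x,y=px;mm[y-55:y+50,x-50:x+50]=m[y-55:y+50,x-50:x+50]
    n,l=cv2.connectedComponents(mm);i=l[y,x];ys,xs=np.where(l==i)
    cs=cv2.convexHull(np.c_[xs,ys].astype(np.int32))[:,0]
    P=np.array([onz(c,u,v,24)[:2] for u,v in cs])
    from scipy.optimize import least_squares
    f=least_squares(lambda p:np.hypot(*(P-p).T)-58,P.mean(0),loss='soft_l1',f_scale=2);print('foot',f.x,np.abs(f.fun).max(),len(P),xs.min(),xs.max(),ys.min(),ys.max())
h=head[0]
for L in ((502.7,-137.2),(500.9,-136.9)): print('head-lens',np.hypot(*(h[:2]-L)))
E
```

```text
head (array([655.6,  44.5, 234.4]), 4.0)
pin (array([605.3,  86.7, 261. ]), 3.5) [607.37949369  88.08958847 258.        ] [602.98792139  87.2528888  258.        ]
peg (array([550.2, -87.9, 199.6]), 1.5) [547.49616287 -86.52676073 195.        ]
stop (array([664. ,  83.2, 227.1]), 1.5)
pawn (array([419. ,  54.9,  25. ]), 1.7) [420.49641938  57.10124292  35.        ] [422.0828918   50.84843237  32.        ]
foot [658.50305175  39.07685989] 10.527635490464547 26 331 382 260 312
foot [658.35431003  44.40032588] 50.87037812944908 18 308 369 115 173
head-lens 237.47273527712608
head-lens 238.4073195185081
```

```bash
python3 -m handwheel '[[[0,0,0],-0.164],[[0,0,0],-0.164],[[0,0,0],-0.164],[[0,0,0],-0.164],[[0,0,0],-0.164],[[1,0,0],0],[[1,0,0],0],[[1,0,0],0],[[1,0,0],0],[[1,0,0],0],[[1,0,0],0],[[1,0,0],0]]' 1 20
python3 -m handwheel '[[[1,0,0],0],[[1,0,0],0],[[1,0,0],0],[[1,0,0],0],[[1,0,0],0],[[1,0,0],0],[[1,0,0],0],[[1,0,0],0],[[1,0,0],0],[[1,0,0],0],[[1,0,0],0],[[1,0,0],0]]'
cat > geo.py <<'E'
from h import *
from scipy.spatial.transform import Rotation as Ro
def rel(P):
    s=ctrl.state();R=Ro.from_quat(s['ee_rot']).as_matrix();p=np.array(s['ee_pos'])
    print('t',s['clock'],'tcp',p.round(1),'xt ang',np.degrees(np.arctan2(R[1,0],R[0,0])).round(1),'F',np.round(s['force'],1),'to go in tool mm',(R.T@(np.array(P)-p)).round(1))
E
python3 -c "
from geo import *
rel((580,-114.7,205))"
```

```text
clock: 1.3
ee_pos: [230.0, -501.0, 250.4]
ee_rot: [0.908, 0.42, 0.0, 0.0]
force: [0.3, -0.3, 0.6]
grip_width: 0.001
grip_force: 0.0
clock: 2.5
ee_pos: [384.7, -317.9, 250.4]
ee_rot: [0.908, 0.42, 0.0, 0.0]
force: [-0.3, -0.3, 0.9]
grip_width: 0.002
grip_force: 0.0
t 2.5 tcp [ 384.7 -317.9  250.4] xt ang 49.7 F [-0.3 -0.3  0.9] to go in tool mm [281.3  17.3  45.5]
```

```bash
python3 -m handwheel '[[[1,0.07,0],0],[[1,0.07,0],0],[[1,0.07,0],0],[[1,0.07,0],0],[[1,0.07,0],0],[[1,0.07,0],0],[[1,0.07,0],0],[[1,0.07,0],0],[[1,0.07,0],0],[[1,0.07,0],0],[[1,0.07,0],0],[[0,0,0],0]]'
python3 - <<'E'
from geo import *
rel((580,-114.7,205))
c=snap('wrist');cv2.imwrite('pics/w1.png',c['img']);import pickle;pickle.dump(c,open('w1.pkl','wb'));print(-c['R'].T@c['t'],c['R'][2])
print(proj(c,[(546,-85.5,214),(419,55,35),(502,-137,166)]))
E
```

```text
clock: 3.7
ee_pos: [539.3, -159.5, 250.4]
ee_rot: [0.907, 0.421, 0.0, 0.0]
force: [-0.2, -0.2, -0.6]
grip_width: -0.001
grip_force: 0.0
t 3.7 tcp [ 539.3 -159.5  250.4] xt ang 49.8 F [-0.2 -0.2 -0.6] to go in tool mm [60.5  2.1 45.5]
[ 584.5108213  -105.26834746  375.03248248] [-0.17624619 -0.2087643  -0.96195361]
[[228.42948453 127.35053455]
 [ 83.30286066  91.34383377]
 [254.19564014 228.5072235 ]]
```

View pics/w1.png

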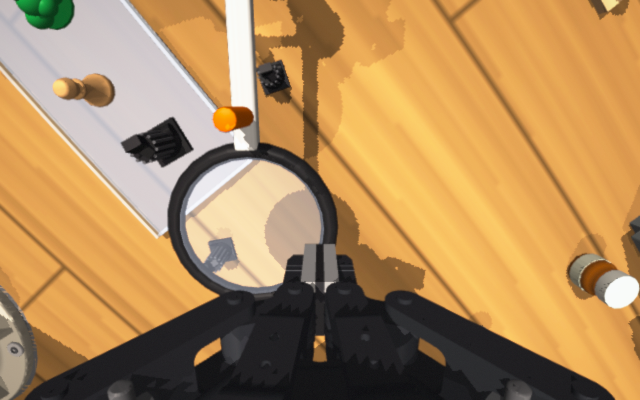

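Wrist view: peg top (225,120), pawn foot (98,90), column (160,140), lens ring centre about (253,222), shut fingertips (320,265). I refine the pawn and lens positions from this view.

```bash
cat > fit.py <<'E'
from h import *
def ringfit(c,guess,r=55.5,z=171.5,band=14):
    """lens rim outer edge by casting rays: dark pixels near guess on plane z, circle fit"""
    im=c['img'].max(2);H,W=im.shape
    t=np.linspace(0,2*np.pi,72,endpoint=False);P=[]
    for a in t:
        rr=np.arange(r-18,r+band,0.5);X=np.c_[guess[0]+rr*np.cos(a),guess[1]+rr*np.sin(a),np.full(len(rr),z-5.5)]
        uv=proj(c,X);ok=(uv[:,0]>1)&(uv[:,0]<W-2)&(uv[:,1]>1)&(uv[:,1]<H-2)
        if not ok.all(): continue
        v=np.array([im[int(round(y)),int(round(x))] for x,y in uv]);d=v<70
        if 4<d.sum()<26: P.append(X[d].mean(0)[:2])
    P=np.array(P);from scipy.optimize import least_squares
    f=least_squares(lambda p:np.hypot(*(P-p[:2]).T)-p[2],[*guess[:2],52],loss='soft_l1',f_scale=1.)
    return f.x,len(P)
E
python3 - <<'E'
from fit import *
import pickle
w=pickle.load(open('w1.pkl','rb'));T=pickle.load(open('top.pkl','rb'))
print('lens w',ringfit(w,(502,-137)));print('lens t',ringfit(T,(502,-137)))
# pawn: colour mask blob
h=cv2.cvtColor(w['img'],cv2.COLOR_BGR2HSV);m=cv2.inRange(h,np.array((5,70,60)),np.array((25,255,255)))
m[:55]=0;m[115:]=0;m[:,:47]=0;m[:,125:]=0
n,l,st,ce=cv2.connectedComponentsWithStats(m);i=st[1:,4].argmax()+1;print(st[i],ce[i])
ys,xs=np.where(l==i);s=xs>88
print('head px',onz(w,67,88,60)[:2],'foot max x edge');
hull=cv2.convexHull(np.c_[xs,ys].astype(np.int32))[:,0]
P=np.array([onz(w,u,v,7)[:2] for u,v in hull if u>92])
from scipy.optimize import least_squares
print(least_squares(lambda p:np.hypot(*(P-p).T)-17,P.mean(0)-5).x,len(P))
print('peg top',onz(w,225,120,214),'T foot',onz(T,325,245.5,10))
E
```

```text
lens w (array([ 500.65920362, -136.09163271,   51.46645386]), 51)
lens t (array([ 503.27132386, -137.55645993,   50.34683037]), 71)
[  53   74   61   33 1407] [85.7938877  89.14001421]
head px [421.85415416  55.37775423] foot max x edge
[418.24358697  58.69861222] 14
peg top [547.11981402 -82.05820732 214.        ] T foot [419.64547503  55.29596784  10.        ]
```

```bash
python3 -m handwheel '[[[1,0.03,0.5],0],[[1,0.03,0.5],0],[[1,0.04,0.5],0],[[0,0,0.4],0],[[0,0,0.35],0],[[0,-0.5,0],0],[[0,-0.5,0],0],[[0,0,0],0]]'
python3 - <<'E'
from geo import *
rel((580,-114.7,205))
from fit import *
print(ringfit(snap('top'),(502,-137)))
E
```

```text
clock: 4.55
ee_pos: [561.8, -104.3, 205.6]
ee_rot: [0.908, 0.42, -0.0, -0.0]
force: [-0.4, -0.3, -0.2]
grip_width: 0.0
grip_force: 0.0
t 4.55 tcp [ 561.8 -104.3  205.6] xt ang 49.7 F [-0.4 -0.3 -0.2] to go in tool mm [ 3.8 20.6  0.6]
(array([ 509.68856296, -169.51495049,   81.74761522]), 20)
```

```bash
python3 -m handwheel '[[[0.1,-0.3,0],0],[[-0.045,-0.5,0],0.075],[[-0.045,-0.5,0],0.075],[[-0.045,-0.5,0],0.075],[[-0.045,-0.5,0],0.075],[[-0.045,-0.5,0],0.075],[[-0.045,-0.5,0],0.075],[[-0.045,-0.5,0],0.075],[[-0.045,-0.5,0],0.075],[[-0.045,-0.5,0],0.075],[[-0.045,-0.5,0],0.075],[[0,0,0],0]]'
python3 - <<'E'
from geo import *
rel((486,52,205))
for n in('scene','wrist'):cv2.imwrite(f'pics/{n}2.png',snap(n)['img'])
a=np.hstack([cv2.imread('pics/scene2.png')[100:340,140:440],cv2.resize(cv2.imread('pics/wrist2.png'),(384,240))]);cv2.imwrite('pics/m2.png',a)
E
```

```text
clock: 5.8
ee_pos: [496.5, -22.4, 205.6]
ee_rot: [0.99, 0.138, 0.0, -0.0]
force: [0.6, -0.0, -0.9]
grip_width: -0.001
grip_force: 0.0
t 5.8 tcp [496.5 -22.4 205.6] xt ang 15.9 F [ 0.6 -0.  -0.9] to go in tool mm [ 10.3 -74.4   0.6]
```

View pics/m2.png

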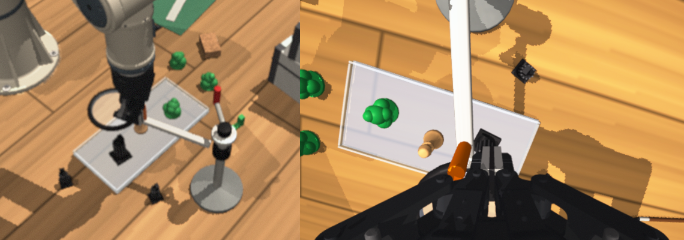

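The composite shows the arm pushed round, with the peg (460,160) against the fingertips, the lens near the pawn, and the pawn, column and shrub all standing. I measure the bar angle next.

```bash
cat > bar.py <<'E'
from geo import *
A=np.array((656.,44.))
def bar(c=None):
    c=c or snap('wrist');s=ctrl.state();h=cv2.cvtColor(c['img'],cv2.COLOR_BGR2HSV)
    m=cv2.inRange(h,np.array((0,0,200)),np.array((180,30,255)))
    n,l,st,ce=cv2.connectedComponentsWithStats(m);i=st[1:,4].argmax()+1;ys,xs=np.where(l==i)
    P=[]
    for y in np.unique(ys):
        x=xs[ys==y]
        if len(x)>8:P.append(onz(c,x.mean(),y,172)[:2])
    P=np.array(P);r=np.hypot(*(P-A).T);P=P[(r>45)&(r<140)]
    vx,vy,x0,y0=cv2.fitLine(P.astype(np.float32),cv2.DIST_HUBER,0,.01,.01).ravel()
    if vx>0:vx,vy=-vx,-vy
    off=(A-(x0,y0))@(-vy,vx)
    print('bar',st[i],len(P),'angle to +y from -x deg',np.degrees(np.arctan2(vy,-vx)).round(2),'axis offset from bar line',off.round(1),'lens via axis->P', (A+240*(P.mean(0)-A)/np.linalg.norm(P.mean(0)-A)).round(1))
    return c
def pawn(c,box,z0=4):
    x0,y0,x1,y1=box
E
python3 - <<'E'
from bar import *
bar()
E
```

```text
bar [   71     0   215   286 27800] 179 angle to +y from -x deg 25.71 axis offset from bar line -46.3 lens via axis->P [416.4  31. ]
```

```bash
sed -i 's/(0,0,200)/(0,0,228)/; s/    n,l,st/    m[:,:215]=0;m[:,320:]=0\n    n,l,st/' bar.py; python3 - <<'E'
from bar import *
c=bar()
h=cv2.cvtColor(c['img'],cv2.COLOR_BGR2HSV)
for y in (60,120,180):print([h[y,x].tolist()[1:] for x in range(200,310,10)])
E
```

```text
bar [ 248    0   37  245 6445] 190 angle to +y from -x deg -16.23 axis offset from bar line 4.7 lens via axis->P [422.6 -11.9]
[[160, 234], [160, 234], [160, 235], [158, 237], [159, 238], [8, 250], [2, 253], [4, 252], [24, 137], [161, 230], [160, 229]]
[[164, 216], [161, 236], [160, 235], [160, 234], [160, 232], [160, 231], [3, 252], [5, 253], [24, 222], [162, 234], [159, 234]]
[[8, 222], [8, 221], [8, 221], [7, 220], [7, 220], [8, 219], [4, 253], [7, 253], [9, 251], [8, 220], [8, 219]]
```

```bash
python3 -m handwheel '[[[-0.045,-0.5,0],0.075],[[-0.045,-0.5,0],0.075],[[-0.04,-0.45,0],0.07],[[-0.035,-0.35,0],0.055],[[0,0,0],0],[[0,0.3,0],0],[[0,0.8,0],0],[[0,1,0],0],[[0,1,0],0],[[0,1,0],0],[[0,1,0],0],[[0,1,0],0]]'
python3 - <<'E'
from bar import *
rel((486,52,205))
from fit import *
import pickle
c=snap('top');pickle.dump(c,open('top3.pkl','wb'));print(ringfit(c,(416,40)))
c2=snap('wrist');s=snap('scene');pickle.dump(s,open('s3.pkl','wb'))
im=np.hstack([cv2.resize(c['img'][110:290,250:450],(440,396)),cv2.resize(c2['img'][:,:],(360,225))[:,:].copy() if 0 else cv2.copyMakeBorder(cv2.resize(c2['img'],(360,225)),0,171,0,0,0)])
cv2.imwrite('pics/m3.png',im)
E
```

```text
clock: 7.2
ee_pos: [494.2, -112.1, 205.3]
ee_rot: [1.0, 0.031, 0.0, 0.0]
force: [0.4, 0.9, -0.8]
grip_width: 0.002
grip_force: 0.0
t 7.2 tcp [ 494.2 -112.1  205.3] xt ang 3.6 F [ 0.4  0.9 -0.8] to go in tool mm [   2.1 -164.3    0.3]
(array([418.21559002,  26.75968839,  50.53494468]), 67)
```

View pics/m3.png

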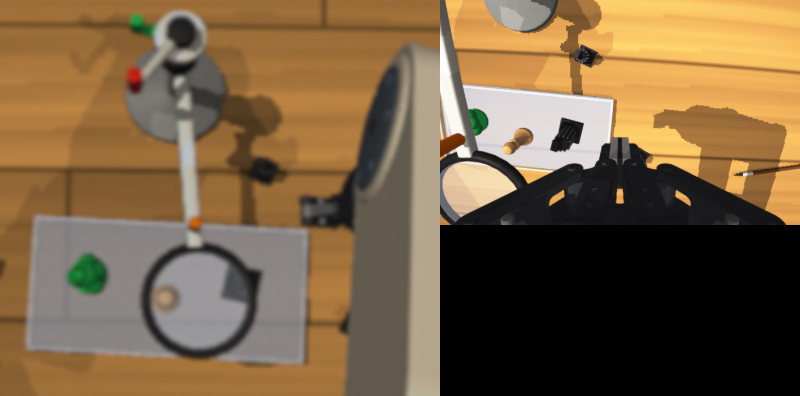

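Top view: the lens (198,300 in the composite) is about 29 mm short of the pawn, which shows inside its left edge (165,298). The column and shrub still stand. I come back to contact and push about 20.5 mm more at the peg.

```bash
python3 -m handwheel '[[[0,-1,0],0],[[0,-1,0],0],[[0,-1,0],0],[[0,-1,0],0],[[0,-1,0],0],[[0,-0.8,0],0],[[0,-0.3,0],0],[[-0.03,-0.4,0],0.06],[[-0.03,-0.36,0],0.055],[[-0.02,-0.26,0],0.04],[[0,0,0],0]]'
python3 -m handwheel '[[[0,0.3,0],0],[[0,0.8,0],0],[[0,1,0],0],[[0,1,0],0],[[0,1,0],0],[[0,1,0],0],[[0,1,0],0]]'
python3 - <<'E'
from bar import *
from fit import *
rel((486,52,205))
import pickle
c=snap('top');print('top lens',ringfit(c,(416,55)),ringfit(c,(416,45)));w=snap('wrist');print('wrist lens',ringfit(w,(416,55)))
s=snap('scene');print('scene lens',ringfit(s,(416,55)))
pickle.dump((c,w,s),open('v4.pkl','wb'))
E
```

```text
clock: 8.45
ee_pos: [484.4, 32.1, 205.2]
ee_rot: [1.0, -0.03, -0.0, -0.0]
force: [-0.4, -0.2, 0.1]
grip_width: -0.001
grip_force: 0.0
clock: 9.15
ee_pos: [477.0, -91.5, 205.3]
ee_rot: [1.0, -0.03, 0.0, 0.0]
force: [1.0, 0.3, -0.2]
grip_width: -0.001
grip_force: 0.0
t 9.15 tcp [477.  -91.5 205.3] xt ang -3.4 F [ 1.   0.3 -0.2] to go in tool mm [   0.5 -143.8    0.3]
top lens (array([417.35248243,  54.35716268,  50.19198854]), 66) (array([417.39926966,  54.3971881 ,  50.13896936]), 65)
wrist lens (array([408.38276231,  54.21587352,  55.85564309]), 11)
scene lens (array([413.65316439,  53.15282508,  50.86175271]), 41)
```

```bash
python3 - <<'E'
from fit import *
import pickle
S=pickle.load(open('scene.pkl','rb'));T=pickle.load(open('top.pkl','rb'));w1=pickle.load(open('w1.pkl','rb'));c,w,s=pickle.load(open('v4.pkl','rb'))
print('S head',onz(S,279.6,215.4,58),'T head',onz(T,325.3,245.5,58),'w1 head',onz(w1,66,89,60))
for z in (20,35,58): print(z,onz(T,324.7,245.2,z)[:2])
h=cv2.cvtColor(w['img'],cv2.COLOR_BGR2HSV);print(proj(w,[(420,55.5,4),(420,55.5,66),(417,54.4,166)]))
im=np.hstack([cv2.resize(c['img'][200:280,280:400],(480,320),interpolation=2),cv2.resize(w['img'],(320,200),).copy() if 0 else cv2.copyMakeBorder(cv2.resize(w['img'],(320,200)),0,120,0,0,0)])
cv2.imwrite('pics/m4.png',im)
E
```

```text
S head [419.03134142  54.48881055  58.        ] T head [419.48137696  55.26122621  58.        ] w1 head [420.46107876  55.45217674  60.        ]
20 [420.33114254  56.17794816]
35 [420.26575827  56.37581819]
58 [420.16550239  56.67921891]
[[180.00251221 241.59272783]
 [152.3376505  269.1775597 ]
 [ 78.53443925 350.82260722]]
```

View pics/m4.png

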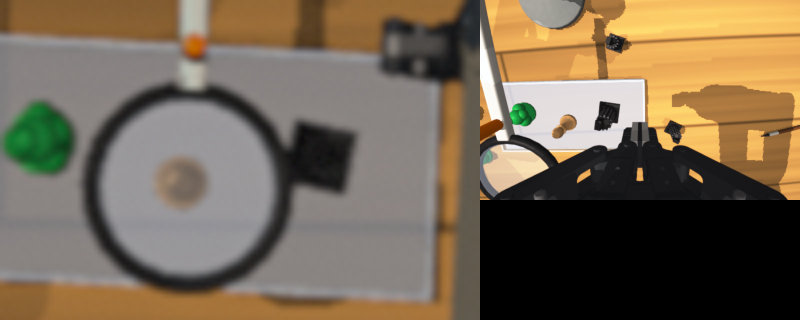

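The lens ring (188,187) is centred round the pawn (181,183): measured lens (417,54.4), pawn (420,55.5). The tray items all stand. Next is the lever. I rise with the tip above 242 mm, turn, and come up behind the pin.

```bash
python3 -m handwheel '[[[0,0,-1],0],[[0,0,-1],0.14],[[0,0,-1],0.14],[[0,0,-0.15],0.14],[[0,0,0],0.14],[[0,0,0],0.14],[[0,0,0],0.136]]'
python3 -m handwheel '[[[-0.11,-0.95,0],0],[[-0.11,-0.95,0],0],[[-0.11,-0.95,0],0],[[-0.11,-0.95,0],0],[[-0.11,-0.95,0],0],[[-0.11,-0.95,0],0],[[-0.11,-0.95,0],0],[[-0.11,-0.95,0],0],[[0,0,0],0]]'
python3 - <<'E'
from geo import *
rel((576.5,53.5,268))
c=snap('wrist');print('pin top proj',proj(c,[(606,87.5,276)]))
h=cv2.cvtColor(c['img'],cv2.COLOR_BGR2HSV);m=cv2.inRange(h,np.array((0,170,80)),np.array((5,255,255)))
n,l,st,ce=cv2.connectedComponentsWithStats(m);print([(st[i].tolist(),ce[i].round(1).tolist(),onz(c,*ce[i],262).round(1)[:2]) for i in range(1,n) if st[i][4]>60])
cv2.imwrite('pics/w5.png',c['img']);print(ctrl.state()['joint_positions'])
E
```

```text
clock: 10.0
ee_pos: [477.2, -89.4, 268.3]
ee_rot: [0.936, -0.352, -0.0, -0.0]
force: [-0.4, -0.5, -0.6]
grip_width: 0.005
grip_force: 0.0
clock: 10.9
ee_pos: [565.2, 38.3, 268.2]
ee_rot: [0.937, -0.35, 0.0, -0.0]
force: [-0.5, -1.2, -0.7]
grip_width: -0.002
grip_force: 0.0
t 10.9 tcp [565.2  38.3 268.2] xt ang -41.0 F [-0.5 -1.2 -0.7] to go in tool mm [ -1.4 -18.9   0.2]
pin top proj [[159.27582859 293.26115429]]
[([142, 244, 66, 68, 2261], [174.1, 278.4], array([605.2,  88.2]))]
[ 6.33536258e-02  2.44052800e-01  1.74327871e+00 -3.13525098e-05
  1.15453219e+00  2.34901007e+00]
```

View pics/w5.png

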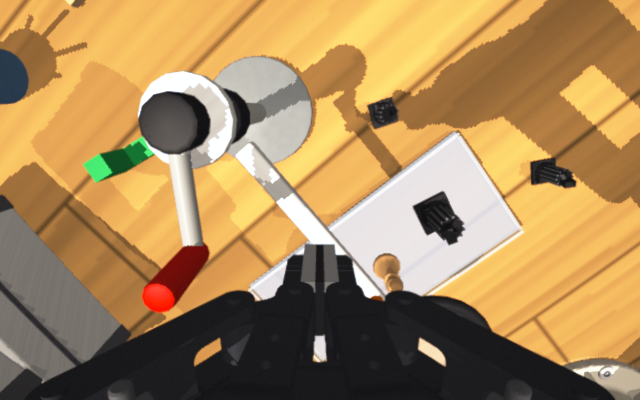

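Wrist view: the pin is at (160,295 top), lying 40° short of the green stop (125,160). The head is at (175,122), and the pawn (385,270) and column (440,215) stand. Joint 6 would hit its limit on a full turn, so I turn only part-way and work out the rows.

```bash
cat > lev.py <<'E'
from geo import *
def plan(fs,off=20.4,A=(656,44),p0=41.,y0=-41.,rate=.65):
    s=ctrl.state();p=np.array(s['ee_pos'])[:2];R=Ro.from_quat(s['ee_rot']).as_matrix();y=np.arctan2(R[1,0],R[0,0])
    for f in fs:
        yy=np.radians(y0-rate*(f-p0));F=np.radians(f)
        g=np.array((A[0]-65*np.cos(F),A[1]+65*np.sin(F)))-off*np.array((-np.sin(yy),np.cos(yy)))
        d=g-p;x=np.array((np.cos(y),np.sin(y)));yt=np.array((np.sin(y),-np.cos(y)))
        print(f,g.round(1),'row',round(d@x/20,2),round(d@yt/20,2),'turn',round((y-yy)/np.radians(45),3));p=g;y=yy
E
python3 -c "
from lev import *
plan([41]+list(np.arange(46,92,5)))"
```

```text
41 [593.6  71.2] row -0.01 -2.24 turn 0.001
46 [596.6  76.1] row -0.05 -0.28 turn 0.072
51 [600.1  80.7] row -0.04 -0.28 turn 0.072
56 [603.9  85. ] row -0.03 -0.28 turn 0.072
61 [608.   88.9] row -0.02 -0.28 turn 0.072
66 [612.4  92.3] row -0.01 -0.28 turn 0.072
71 [617.1  95.4] row -0.0 -0.28 turn 0.072
76 [622.  98.] row 0.01 -0.28 turn 0.072
81 [627.1 100.2] row 0.01 -0.28 turn 0.072
86 [632.3 101.9] row 0.02 -0.27 turn 0.072
91 [637.6 103.2] row 0.03 -0.27 turn 0.072
```

```bash
python3 -m handwheel '[[[0,-0.9,0],0],[[0,-0.8,0],0],[[0,-0.54,0],0],[[-0.05,-0.28,0],0.072],[[-0.04,-0.28,0],0.072],[[-0.03,-0.28,0],0.072],[[-0.02,-0.28,0],0.072],[[-0.01,-0.28,0],0.072],[[0,-0.28,0],0.072],[[0.01,-0.28,0],0.072],[[0.01,-0.28,0],0.072],[[0,0,0],0]]'
cat > pin.py <<'E'
from lev import *
c=snap('wrist');h=cv2.cvtColor(c['img'],cv2.COLOR_BGR2HSV);m=cv2.inRange(h,np.array((0,170,80)),np.array((5,255,255)))
n,l,st,ce=cv2.connectedComponentsWithStats(m);i=st[1:,4].argmax()+1;q=onz(c,*ce[i],262)[:2];print(st[i],'pin',q,'phi',np.degrees(np.arctan2(q[1]-44,656-q[0])))
s=ctrl.state();print(s['force'],s['joint_positions'][5],s['ee_pos'])
E
python3 pin.py; python3 -c "
from lev import *
plan(list(np.arange(84,96,3)))"
```

```text
clock: 12.15
ee_pos: [627.0, 99.4, 268.0]
ee_rot: [0.834, -0.552, -0.0, 0.0]
force: [0.0, 0.0, 0.6]
grip_width: 0.003
grip_force: 0.0
[ 251  248   40   53 1225] pin [646.89119805 108.44624482] phi 81.9551294480203
[ 0.65392004 -0.95537599 -0.33743551] 2.8929372614817 [626.82937849  99.20176987 268.06147817]
84 [630.2 101.3] row -0.03 -0.19 turn 0.046
87 [633.3 102.2] row 0.01 -0.16 turn 0.043
90 [636.5 103. ] row 0.02 -0.16 turn 0.043
93 [639.7 103.6] row 0.02 -0.16 turn 0.043
```

```bash
python3 -m handwheel '[[[0.02,-0.12,0],0.03],[[0.02,-0.12,0],0.03],[[0.03,-0.1,0],0],[[0,0,0],0]]'; python3 pin.py
```

```text
clock: 12.6
ee_pos: [633.6, 100.1, 268.3]
ee_rot: [0.821, -0.571, 0.0, -0.0]
force: [0.2, -0.1, -0.6]
grip_width: -0.0
grip_force: 0.2
[ 252  249   39   52 1116] pin [653.5439875  108.73818088] phi 87.82737642132564
[1.21325265 0.50489543 0.08061144] 2.9408279022429076 [633.57532235 100.03588335 268.29704393]
```

```bash
python3 -m handwheel '[[[0.035,-0.095,0],0],[[0,0,0],0]]'; python3 pin.py
```

```text
clock: 12.85
ee_pos: [635.5, 100.1, 268.3]
ee_rot: [0.821, -0.571, 0.0, -0.0]
force: [-1.2, -0.0, 0.4]
grip_width: 0.002
grip_force: 0.4
[ 252  248   39   53 1107] pin [655.43665341 108.76022164] phi 89.50159886967587
[-0.38922924 -0.08217155  0.84835069] 2.940627666492919 [635.51320338 100.04160934 268.32901676]
```

Not home yet; the force is still only friction.

```bash
python3 -m handwheel '[[[0.035,-0.095,0],0],[[0,0,0],0]]'; python3 pin.py;  python3 -m handwheel '[[[0.035,-0.095,0],0],[[0,0,0],0]]'; python3 pin.py
```

```text
clock: 13.1
ee_pos: [636.1, 100.0, 268.2]
ee_rot: [0.821, -0.571, -0.001, 0.001]
force: [-7.5, -0.4, 3.5]
grip_width: 0.002
grip_force: 3.6
[ 253  249   38   52 1064] pin [655.86715225 108.6430228 ] phi 89.88225172447187
[-7.62231617 -0.03919227  3.34584839] 2.9401003976191595 [636.05923001 100.03912641 268.13941345]
clock: 13.35
ee_pos: [636.4, 100.1, 268.1]
ee_rot: [0.821, -0.571, -0.003, 0.002]
force: [-15.5, -0.5, 8.7]
grip_width: 0.005
grip_force: 7.3
[ 253  250   38   51 1027] pin [656.05820703 108.63401936] phi 90.05159846731455
[-15.78886319  -0.02892726   7.15160152] 2.939541011848763 [636.40932951 100.0397119  268.08598887]
```

The force climbed to 15 N while the pin stopped moving, so it is against the stop. I back off and clear.

```bash
python3 -m handwheel '[[[0,0.3,0],0],[[0,0.8,0],0],[[0,1,0],0],[[0,1,0],0],[[0,0,-1],0],[[0,0,-1],0],[[0,0,-1],0],[[0,0,-1],0],[[1,0.5,0],0],[[1,0.5,0],0],[[1,0.5,0],0],[[1,0.5,0],0]]'
python3 -m handwheel '[[[1,0.5,0],0],[[1,0.5,0],0],[[1,0.5,0],0],[[1,0.5,0],0],[[1,0.5,0],0],[[1,0.5,0],0],[[1,0.5,0],0],[[1,0.5,0],0],[[1,0.5,0],0],[[0,0,0],0],[[0,0,0],0]]'
python3 - <<'E'
from bar import *
from fit import *
rel((0,0,0))
c=snap('top');s=snap('scene');print('lens',ringfit(c,(416,55)),ringfit(s,(416,55)))
cv2.imwrite('pics/m6.png',np.hstack([cv2.resize(c['img'][100:280,250:450],(400,360),interpolation=2),cv2.resize(s['img'][150:320,200:400],(400,360),interpolation=2)]))
E
```

```text
clock: 14.6
ee_pos: [571.8, -11.3, 348.6]
ee_rot: [0.821, -0.571, 0.001, -0.0]
force: [0.4, 0.1, -0.3]
grip_width: -0.003
grip_force: 0.0
clock: 15.7
ee_pos: [549.8, -210.6, 348.3]
ee_rot: [0.82, -0.572, 0.0, -0.0]
force: [0.0, 0.2, -0.7]
grip_width: 0.001
grip_force: 0.0
t 15.7 tcp [ 549.8 -210.6  348.3] xt ang -69.7 F [ 0.   0.2 -0.7] to go in tool mm [-388.   443.1  348. ]
lens (array([417.47051453,  54.27924099,  50.33338376]), 65) (array([414.00192414,  53.81241639,  50.58513414]), 63)
```

View pics/m6.png

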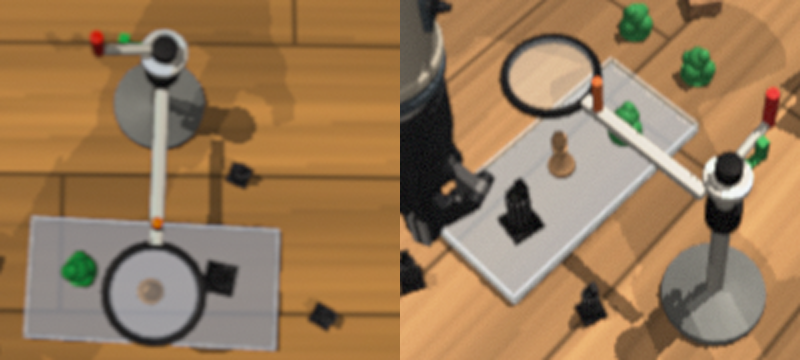

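The final views show the lens ring (155,293) round the pawn (150,291) and the red pin (97,42) with its lever against the green stop (125,40). The pawn, column and shrub are upright, and the robot is clear.

```bash
python3 -c "
from rig import ctrl
print(ctrl.close_job())"
```

```text
the job is handed in; nothing more can be done
None
```

I handed the job in at about 16 s on the robot's clock: the lens measured about 3 mm from the pawn's axis, the lever was pressed against its green stop until the force rose to about 15 N, and in the last pictures the pawn, column and shrub stood in place with the arm clear.

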